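# Grade mixed nuts with the bail-handled sieve

### The job

The sieve holds large and small nuts mixed together on its solid end. Lift it by its handle and tilt it over the round dish so that the small nuts drop through the holes into the dish while the large ones stay in the sieve, then tip the large nuts off its open end into the rectangular tray and set the empty sieve down flat on the bench, clear of both. Do not touch the nuts with the gripper, and leave the loose screwdriver and side cutters where they lie.

Things in the scene. Friction and masses are not known exactly. Their poses are not given: they have to be found in the camera images.
- sieve: loose steel hand sieve, 0.28 kg, 159 (x) x 92 (y) mm, standing on its side walls right of dish and tray, +x about to the robot's left; its start is a free spot to set it back. Origin at bench level under the handle, z up. Floor top at z = 12 mm, 76 mm wide. Walls 36 mm high at the sides and the +x end (outer face x = 87 mm). Nuts start to slide at 13 to 20 deg tilt, run briskly at 30 to 40
- sieve_grip (a point): centre of the sieve's handle: straight black bar along the sieve's y, 14 mm thick (x), 22 mm high, 84 mm free between its legs, 105 mm above the origin, 82 mm open below. Axes as the sieve's. Grip across the 14 mm from above, fingers closing along the sieve's x, firmly (40 to 60 N); turn the tool about the bar to tilt the sieve either way
- sieve_spout (a point): middle of the open edge of the solid pan where the nuts start, at sieve x = -74 mm, z = 12 mm; the pan runs from x = -72 to 10 mm. Axes as the sieve's; nuts leave here towards -x when this end is tilted down
- sieve_holes (a point): middle of the perforated floor, at sieve x = 47 mm, z = 12 mm. From x = 10 to 84 mm it has three staggered rows of holes, 22 mm (x) by 16 to 23 mm (y), webs 4 mm wide, sheet 3 mm: small nuts drop through, large ones cannot and stop at the +x end wall. A small nut hung on a web drops when the sieve is rocked. Axes as the sieve's
- big_nut_1: one of the 2 large plain steel hexagon nuts, 30 mm across flats, 35 mm across corners, 18 mm high, 0.065 kg; starts loose on the solid pan of the sieve, its flats at any yaw. Origin at the centre of its underside
- big_nut_2: one of the 2 large plain steel hexagon nuts, 30 mm across flats, 35 mm across corners, 18 mm high, 0.065 kg; starts loose on the solid pan of the sieve, its flats at any yaw. Origin at the centre of its underside
- small_nut_1: one of the 3 small plain steel hexagon nuts, 13 mm across flats, 15 mm across corners, 6.8 mm high, 0.010 kg; starts loose on the solid pan of the sieve, its flats at any yaw. Origin at the centre of its underside
- small_nut_2: one of the 3 small plain steel hexagon nuts, 13 mm across flats, 15 mm across corners, 6.8 mm high, 0.010 kg; starts loose on the solid pan of the sieve, its flats at any yaw. Origin at the centre of its underside
- small_nut_3: one of the 3 small plain steel hexagon nuts, 13 mm across flats, 15 mm across corners, 6.8 mm high, 0.010 kg; starts loose on the solid pan of the sieve, its flats at any yaw. Origin at the centre of its underside
- dish: round plain steel dish for the small nuts, 140 mm across the rim (124 mm at the foot), rim 35 mm high, floor 3 mm thick; stays put. Origin at the centre of its underside. It is the left or the middle of the three, the tray being the other. Behind them the press limits the tool: its head overhangs from x = 0.57 on, y = -0.26 to 0.04, above z = 0.28, with a card at x = 0.59 reaching to y = 0.13
- tray: rectangular plain aluminium tray for the large nuts, 135 (its x) x 150 (its y) x 35 mm high, walls and floor 3 mm; stays put. Origin at the centre of its underside
- screwdriver: loose screwdriver, 155 x 26 x 24 mm, lying in front of the press; bystander, not to be moved
- cutters: loose side cutters with red handles, 144 x 55 x 13 mm, lying at the right of the sieve; bystander, not to be moved

How it is judged:
By the outcome, as a careful person would: the job done as asked, in the order asked, and still so for the second after the job is handed in, with the robot touching nothing.
It also fails if it takes over 72 s, if anything falls off the work surface, if the arm or the gripper's body presses on something with over 40 N, if the wrist force passes 120 N, or if a joint passes its speed limit or range.

### The arm

A 6-joint arm with a two-finger parallel gripper is mounted at the origin on a cart in front of the work surface, level with it; the furniture and walls round the work are solid. World frame = base frame: x ahead of the robot, y to its left, z up, the work surface at z = 0. Lengths are in m, angles in degrees, forces in N, time in s.
With the tool pointing down it reaches from about 0.3 to 0.75 m from the base axis. Payload 8.5 kg.
Tool frame: the origin (TCP) lies on the centre line of the jaws, within the pads' length; the fingertips stand 19 mm ahead of it and the grasp point (between the pads) is the TCP (env.tcp_to_tips is the z of the fingertips in the tool frame, in m); z points along the fingers, y is the line along which they close (so a half turn about z gives the same grasp; the last joint's range is limited). The gripper opens to 85 mm and grips with 20 to 120 N. Pads are 22 mm wide; open, the fingers measure 114 mm over their backs; the gripper's body (76 mm by 85 mm) begins 54 mm behind the grasp point. The pads swing forward as they close: fully open they stand 13 mm farther back than shut.
Start: joints at [-85.044, 21.807, 74.336, -0, 83.858, -12.336], TCP at [0.163, -0.525, 0.25] pointing down, gripper open.
Joint ranges: [-178.18, 178.18], [-50.72, 133.34], [12.68, 142.11], [-81.47, 261.47], [9.98, 163.14], [-165.26, 165.26]. Speed limits (degrees/s): [136.94, 136.94, 180, 180, 180, 180].

### API

Orientations are given as a 3x3 rotation matrix whose columns are the frame's x, y, z axes.
In Python, from rig import env gives the robot as it stands.
- The arm moves only by the tool servo_tool, never from a script. Its argument "steps" is a list of rows, each an object of numbers: "tx", "ty", "tz": the shift along the world's x, y, z in cm; "yaw": the turn about the world's z in degrees; "claw": the finger opening in cm, from 0 to 8.54. In form: [{"tx": .., "ty": .., "tz": .., "yaw": .., "claw": ..}, ...]. A call has 1 to 20 rows; each row shifts and turns the commanded pose from where the row before left it; what a row does not reach is not made up. A row lasts 1/10 s, in which the tool goes at most 50 mm and 8.59 degrees, less where a joint would pass 70% of its speed; a pose out of reach is approached as far as the arm can. A call with a gripper value outside its range is refused whole. The fingers move at their own pace and stop on an object; "newtons" is the grip in N (left out, the last holds). Time passes only in rows, so rows that do not move let the fingers close. It gives the time, the measured TCP pose, the force, the opening and the grip force at its end, in the units of the state.
- env.observe(): the state, without advancing time (a new reading comes with each control period).
- env.get_image(name): name is "scene" or "top"; returns (picture, depth): 400x640x3 uint8, red, green, blue; 400x640 float32, m along the optical axis (not along the pixel's ray), 0 where there is no reading.
- env.camera_model(name): a dict with "fovy" (degrees; the focal length in pixels is half the picture's height over the tangent of half this angle, whatever the lens; pixels are square), "cx", "cy" (the principal point, pixels), "dist_coeffs" ([k1, k2, p1, p2, k3] as OpenCV has them; the pictures are not rectified), "T" (4x4, takes a point from camera to world coordinates). Camera axes: x right, y down, z forward; pixel columns grow to the right and rows downward; lengths in m; the calibration is good to about 2 mm. A picture is of the moment at which its call begins. camera_model takes no time and is no camera call.
- env.close_job(): hands the job in; it is judged then, once.
The state is a dict: "time_s": time; "q": joint angles; "qvel": joint speeds; "joint_efforts": joint torques, N m; "position": TCP position; "tool_rot": TCP orientation; "ft_force": force on the tool from outside, world axes, zero at the start; "wrist_torque": the same for the moment, N m; "grip_width": finger opening in m; "gripper_force": force on a finger pad.
Only numpy, scipy, OpenCV 4.12 (cv2) and the standard library are available. Lean on these libraries where they do the work, as an engineer would, in place of code of your own. Each camera call takes 0.05 s, during which the arm holds its last target. There are 200 camera calls.

## Working session

There is one attempt and no reset: what is moved stays moved. The work goes in short steps, Python scripts to look and compute and a tool call to move; the robot and the scene stay as the last step left them, time stands still between calls to the robot, and variables do not carry over. Pictures are saved under pics/ and viewed, at most 10 in all, crops included, and the job is handed in when it is done.

Besides the shell and the picture viewer there is one more tool, called after "Request:" in YAML: its name, and indented under it one key for each argument. servo_tool: Moves the arm, as the interface text tells. Its arguments: {"type":"object","properties":{"steps":{"type":"array"},"newtons":{"type":"number"}},"required":["steps"]}

```bash
ls; mkdir -p pics
python3 - <<'E'
from rig import env
import cv2,numpy as np
for n in("scene","top"):
    p,d=env.get_image(n); cv2.imwrite(f"pics/{n}0.png",p[:,:,::-1]); np.savez(f"{n}0.npz",p=p,d=d)
    m=env.camera_model(n); print(n,m["fovy"],m["cx"],m["cy"],m["dist_coeffs"],np.round(m["T"],3).tolist())
s=env.observe(); print(s["time_s"],s["position"],np.round(s["tool_rot"],3).tolist(),s["grip_width"])
print([a for a in dir(env) if a[0]!='_'])
E
```

```text
pics
scene 52.633768402183236 319.3561510270353 206.545254392315 [-0.0169034  0.         0.         0.         0.       ] [[-0.859, -0.323, 0.396, 0.047], [-0.511, 0.523, -0.682, 0.642], [0.013, -0.788, -0.615, 0.788], [0.0, 0.0, 0.0, 1.0]]
top 50.43797093231392 317.3746464320887 201.8255017519063 [-0.07846646  0.          0.          0.          0.        ] [[0.019, -0.984, 0.175, 0.283], [-1.0, -0.019, 0.002, -0.151], [0.001, -0.175, -0.985, 1.183], [0.0, 0.0, 0.0, 1.0]]
0.1 [ 0.16345951 -0.5249005   0.24978951] [[0.955, 0.297, -0.0], [0.297, -0.955, 0.001], [0.0, -0.001, -1.0]] 0.085517757497948
['MotionError', 'camera_model', 'close_job', 'get_image', 'observe', 'tcp_to_tips']
```

```bash
sleep 1; ls -la . pics
```

```text
.:
total 3516
drwxr-xr-x  3 agent agent    4096 Dec  3 16:19 .
drwxr-xr-x 23 root  root     4096 Dec  3 16:18 ..
drwxr-xr-x  2 agent agent    4096 Dec  3 16:19 pics
-rw-r--r--  1 agent agent 1792490 Dec  3 16:19 scene0.npz
-rw-r--r--  1 agent agent 1792490 Dec  3 16:19 top0.npz

pics:
total 760
drwxr-xr-x 2 agent agent   4096 Dec  3 16:19 .
drwxr-xr-x 3 agent agent   4096 Dec  3 16:19 ..
-rw-r--r-- 1 agent agent 426186 Dec  3 16:19 scene0.png
-rw-r--r-- 1 agent agent 337694 Dec  3 16:19 top0.png
```

View pics/top0.png

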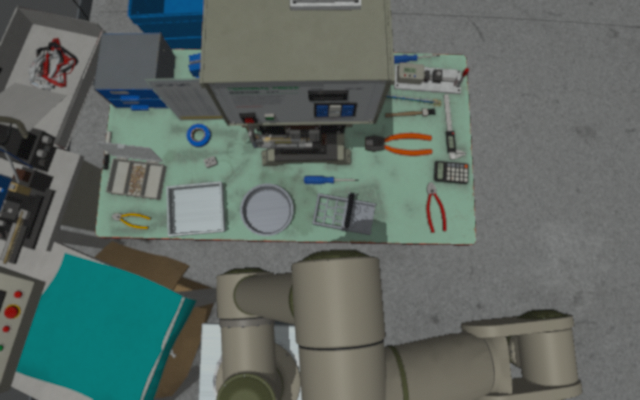

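View pics/scene0.png

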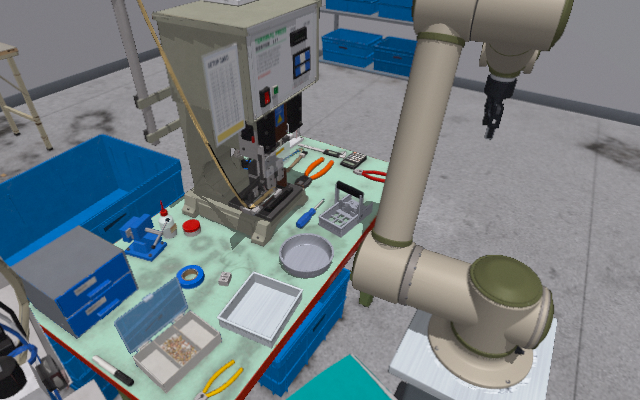

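The documented rows have only yaw, but the task says to turn the tool about the bar to tilt the sieve. In the top view the tray is at (198,208), the dish at (268,210), the sieve at (346,211) with its bar at (350,210), the screwdriver at (320,180) and the red cutters at (436,208). Before planning I'll send one small row here in free space to see whether the servo has a tilt axis at all.

Request:
servo_tool:
  steps:
    - {"tx":0,"ty":0,"tz":0,"yaw":0,"pitch":2}

```text
invalid input at $.steps[0]: expected keys tx, ty, tz, yaw, claw
```

```bash
cat > h.py <<'E'
import numpy as np,cv2
from rig import env
def K(n):
    m=env.camera_model(n); f=200/np.tan(np.radians(m["fovy"]/2))
    return np.array([[f,0,m["cx"]],[0,f,m["cy"]],[0,0,1.]]),np.array(m["dist_coeffs"]),np.array(m["T"])
def onplane(n,uv,z):
    k,d,T=K(n); p=cv2.undistortPoints(np.array(uv,float).reshape(-1,1,2),k,d)[:,0]
    r=np.c_[p,np.ones(len(p))]@T[:3,:3].T; o=T[:3,3]
    return o+r*((z-o[2])/r[:,2])[:,None]
def cloud(n,d):
    k,dc,T=K(n); v,u=np.mgrid[:400,:640]; p=cv2.undistortPoints(np.c_[u.ravel(),v.ravel()].astype(float).reshape(-1,1,2),k,dc)[:,0]
    return ((np.c_[p,np.ones(len(p))]*d.reshape(-1,1))@T[:3,:3].T+T[:3,3]).reshape(400,640,3)
E
python3 - <<'E'
from h import *
a=np.load("top0.npz");p,d=a["p"],a["d"]
hsv=cv2.cvtColor(p,cv2.COLOR_RGB2HSV)
C=cloud("top",d)
# black bar
m=(hsv[...,2]<50)&(C[...,2]>.09)&(C[...,2]<.125); m[:190]=0;m[235:]=0;m[:,:310]=0;m[:,390:]=0
v,u=np.nonzero(m); print("bar px",len(u),C[m].mean(0)); 
if len(u)>5: print("bar minrect z.105",cv2.minAreaRect(onplane("top",np.c_[u,v],.116)[:,:2].astype(np.float32)))
for nm,(u0,u1) in {"tray":(160,235),"dish":(236,300),"sieve":(305,390)}.items():
    sub=C[178:240,u0:u1]; ok=(sub[...,2]>.022)&(sub[...,2]<(.05 if nm!="sieve" else .045)); P=sub[ok]
    print(nm,len(P),P.min(0).round(3),P.max(0).round(3),np.percentile(P[:,2],[50,95]).round(3))
    r=cv2.minAreaRect(P[:,:2].astype(np.float32)); print(r)
for n in("top","scene"):
    p=np.load(n+"0.npz")["p"]
cv2.imwrite("pics/s1.png",cv2.resize(np.load("scene0.npz")["p"][160:300,230:390,::-1],None,fx=4,fy=4,interpolation=2))
E
```

```text
bar px 148 [ 0.45285813 -0.23053516  0.11615204]
bar minrect z.105 ((0.4516458809375763, -0.23054072260856628), (0.012416520155966282, 0.08695247769355774), 81.79283142089844)
tray 614 [0.383 0.106 0.022] [0.547 0.296 0.045] [0.036 0.041]
((0.4733783006668091, 0.2016371190547943), (0.16709977388381958, 0.1771533340215683), 6.423835277557373)
dish 452 [ 0.391 -0.08   0.022] [0.537 0.064 0.044] [0.036 0.04 ]
((0.464376837015152, -0.00806010514497757), (0.1454237699508667, 0.1436438262462616), 1.8678667545318604)
sieve 517 [ 0.403 -0.309  0.022] [ 0.557 -0.113  0.045] [0.036 0.043]
((0.4828508496284485, -0.20482218265533447), (0.20611423254013062, 0.14128030836582184), 80.32008361816406)
```

View pics/s1.png

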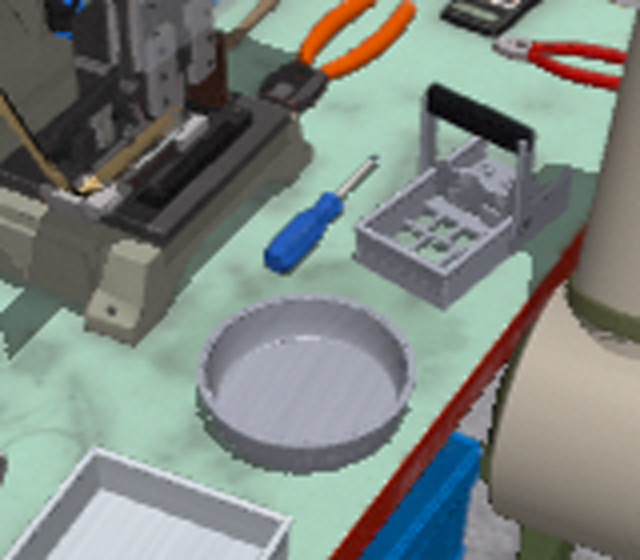

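The servo only takes yaw, so the arm can't tilt the tool. I'll use inertia instead. With the sieve held level, a sharp stop (over about 0.35 g) makes the nuts slide, towards the holes over the dish and later off the open end over the tray. In the crop the bar is at (480,115), the perforated end faces the dish and the nuts lie behind the bar. Next I'll move above the bar.

Request:
servo_tool:
  steps:
    - {"tx":3.2,"ty":3.3,"tz":0,"yaw":-2.8}
    - {"tx":3.2,"ty":3.3,"tz":0,"yaw":-2.8}
    - {"tx":3.2,"ty":3.3,"tz":0,"yaw":-2.8}
    - {"tx":3.2,"ty":3.3,"tz":0,"yaw":-2.8}
    - {"tx":3.2,"ty":3.3,"tz":0,"yaw":-2.8}
    - {"tx":3.2,"ty":3.3,"tz":0,"yaw":-2.8}
    - {"tx":3.2,"ty":3.3,"tz":0,"yaw":-2.8}
    - {"tx":3.2,"ty":3.2,"tz":0,"yaw":-2.8}
    - {"tx":3.2,"ty":3.1,"tz":0,"yaw":-3.1}

```text
invalid input at $.steps[0]: expected keys tx, ty, tz, yaw, claw
```

Run:
```python
from h import *
s=env.observe(); print(s["time_s"],s["position"],s["qvel"],np.round(s["q"],1))
p,d=env.get_image("scene"); s=env.observe(); print(s["time_s"],s["position"],s["qvel"])
R=s["tool_rot"]; print("tool y ang",np.degrees(np.arctan2(R[1][1],R[0][1])))
C=cloud("scene",d); hsv=cv2.cvtColor(p,cv2.COLOR_RGB2HSV)
m=(hsv[...,2]<60)&(C[...,2]>.085)&(C[...,2]<.12)&(C[...,0]>.38)&(C[...,0]<.53)&(C[...,1]<-.18)&(C[...,1]>-.28)
P=C[m]; print(m.sum(),P.min(0),P.max(0)); q=P[P[:,2]>.112][:,:2]; print(q.mean(0)); w,V=np.linalg.eigh(np.cov(q.T)); print("bar dir",np.degrees(np.arctan2(*V[::-1,1])))
a=np.load("top0.npz"); C=cloud("top",a["d"]); hs=cv2.cvtColor(a["p"],cv2.COLOR_RGB2HSV)
m=(C[...,2]>.105)&(C[...,2]<.13)&(C[...,0]>.38)&(C[...,0]<.53)&(C[...,1]<-.18)&(C[...,1]>-.28)
q=C[m][:,:2]; print(q.mean(0)); w,V=np.linalg.eigh(np.cov(q.T)); print("bar dir top",np.degrees(np.arctan2(*V[::-1,1])))
cv2.imwrite("pics/s2.png",cv2.resize(p[140:300,230:430,::-1],None,fx=4,fy=3.7,interpolation=2))
```

```text
0.1 [ 0.16345951 -0.5249005   0.24978951] [-0.07285108 -0.07772817 -0.17560251  0.07745928  0.05835072  0.02055704] [-85.   21.8  74.4  -0.   83.9 -12.3]
0.15 [ 0.16346187 -0.52493725  0.24987044] [-0.03387397  0.00222198 -0.17907877 -0.01631325  0.10574218  0.01210088]
tool y ang -72.70919917088902
191 [ 0.40704588 -0.23743155  0.09422252] [ 0.4966757  -0.21299907  0.11878896]
[ 0.45076171 -0.22612409]
bar dir 169.77173381709255
[ 0.4546663  -0.23002492]
bar dir top 170.65822071012127
```

View pics/s2.png

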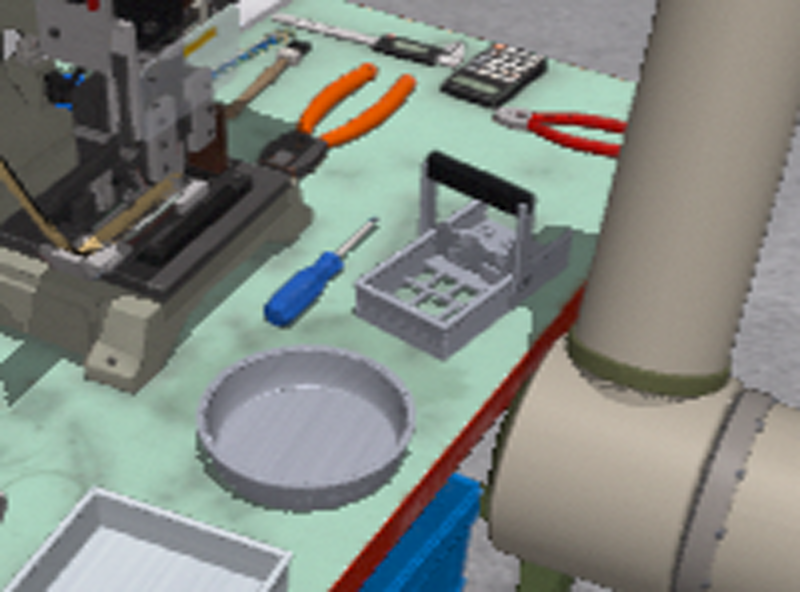

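The picture is unchanged, with the bar at (480,180). Every row needs all five keys. Both views agree on the bar: (0.452, -0.229), sieve +x at about 81°.

Request:
servo_tool:
  steps:
    - {"tx":3.2,"ty":3.3,"tz":0,"yaw":-2.9,"claw":8.5}
    - {"tx":3.2,"ty":3.3,"tz":0,"yaw":-2.9,"claw":8.5}
    - {"tx":3.2,"ty":3.3,"tz":0,"yaw":-2.9,"claw":8.5}
    - {"tx":3.2,"ty":3.3,"tz":0,"yaw":-2.9,"claw":8.5}
    - {"tx":3.2,"ty":3.3,"tz":0,"yaw":-2.9,"claw":8.5}
    - {"tx":3.2,"ty":3.3,"tz":0,"yaw":-2.9,"claw":8.5}
    - {"tx":3.2,"ty":3.3,"tz":0,"yaw":-2.9,"claw":8.5}
    - {"tx":3.2,"ty":3.3,"tz":0,"yaw":-2.9,"claw":8.5}
    - {"tx":3.3,"ty":3.2,"tz":0,"yaw":-3.1,"claw":8.5}

```text
time_s: 1.05
position: [0.4534, -0.2274, 0.2503]
tool_rot: [[0.987, -0.159, -0.0], [-0.159, -0.987, 0.0], [-0.0, -0.0, -1.0]]
ft_force: [1.5, -1.0, -0.2]
grip_width: 0.0851
gripper_force: 0.0
```

Run:
```python
from h import *
for i in range(3):
    s=env.observe(); print(s["time_s"],np.round(s["position"],4),np.round(s["qvel"],1),np.round(s["ft_force"],1)); env.get_image("top")
R=s["tool_rot"]; print("tool y ang",np.degrees(np.arctan2(R[1][1],R[0][1])),np.round(s["q"],1))
```

```text
1.05 [ 0.4534 -0.2274  0.2503] [ 53.9  13.8 -20.4   0.    6.1  84.4] [ 1.5 -1.  -0.2]
1.1 [ 0.4568 -0.2232  0.2502] [ -5.9  -1.3   2.2  -1.1  -0.8 -15.5] [-1.7  4.9 -1.2]
1.15 [ 0.455  -0.2255  0.2501] [-5.3 -0.6  1.4 -1.8 -0.3 -7.3] [ 0.2  0.  -0.4]
tool y ang -98.76558597647295 [-39.8  17.6  80.9   0.1  81.6  59. ]
```

Stops are sharp: 0.44 m/s is gone within 50 ms, so the inertia plan should work. Next I'll go down and grip.

Request:
servo_tool:
  newtons: 55
  steps:
    - {"tx":0,"ty":0,"tz":-3,"yaw":0,"claw":8.5}
    - {"tx":0,"ty":0,"tz":-4,"yaw":0,"claw":8.5}
    - {"tx":0,"ty":0,"tz":-4,"yaw":0,"claw":8.5}
    - {"tx":0,"ty":0,"tz":-2.5,"yaw":0,"claw":8.5}
    - {"tx":0,"ty":0,"tz":-1,"yaw":0,"claw":8.5}
    - {"tx":0,"ty":0,"tz":0,"yaw":0,"claw":3}
    - {"tx":0,"ty":0,"tz":0,"yaw":0,"claw":2}
    - {"tx":0,"ty":0,"tz":0,"yaw":0,"claw":1}
    - {"tx":0,"ty":0,"tz":0,"yaw":0,"claw":0.8}
    - {"tx":0,"ty":0,"tz":0,"yaw":0,"claw":0.8}
    - {"tx":0,"ty":0,"tz":0,"yaw":0,"claw":0.8}

```text
time_s: 2.3
position: [0.4528, -0.2294, 0.1063]
tool_rot: [[0.988, -0.156, 0.001], [-0.156, -0.988, -0.001], [0.002, 0.001, -1.0]]
ft_force: [-0.7, 0.1, 5.9]
grip_width: 0.0128
gripper_force: 55.0
```

Request:
servo_tool:
  steps:
    - {"tx":0,"ty":0,"tz":0.7,"yaw":0,"claw":0.8}
    - {"tx":0,"ty":0,"tz":1.2,"yaw":0,"claw":0.8}
    - {"tx":0,"ty":0,"tz":1.3,"yaw":0,"claw":0.8}
    - {"tx":0,"ty":0,"tz":1.2,"yaw":0,"claw":0.8}
    - {"tx":0,"ty":0,"tz":0.6,"yaw":0,"claw":0.8}
    - {"tx":0,"ty":0,"tz":0,"yaw":0,"claw":0.8}

```text
time_s: 2.9
position: [0.4526, -0.2291, 0.1559]
tool_rot: [[0.988, -0.156, 0.001], [-0.156, -0.988, -0.001], [0.001, 0.0, -1.0]]
ft_force: [0.0, -0.4, -3.8]
grip_width: 0.0131
gripper_force: 53.8
```

Request:
servo_tool:
  steps:
    - {"tx":0.1,"ty":0.8,"tz":0,"yaw":0,"claw":0.8}
    - {"tx":0.1,"ty":1.7,"tz":0,"yaw":0,"claw":0.8}
    - {"tx":0.1,"ty":2.6,"tz":0,"yaw":0,"claw":0.8}
    - {"tx":0.1,"ty":3.4,"tz":0,"yaw":0,"claw":0.8}
    - {"tx":0,"ty":4.2,"tz":0,"yaw":0,"claw":0.8}
    - {"tx":0,"ty":4.8,"tz":0,"yaw":0,"claw":0.8}
    - {"tx":0,"ty":0,"tz":0,"yaw":0,"claw":0.8}
    - {"tx":0,"ty":0,"tz":0,"yaw":0,"claw":0.8}
    - {"tx":0,"ty":0,"tz":0,"yaw":0,"claw":0.8}

```text
time_s: 3.8
position: [0.4564, -0.0541, 0.1552]
tool_rot: [[0.988, -0.157, -0.0], [-0.157, -0.988, -0.0], [-0.0, 0.0, -1.0]]
ft_force: [0.1, 0.0, -3.9]
grip_width: 0.0131
gripper_force: 54.2
```

```bash
cat > snap.py <<'E'
import sys
from h import *
n=sys.argv[1]; o=[]
p,d=env.get_image("scene"); t,_=env.get_image("top")
u0,v0,w,hh=map(int,sys.argv[2:6]); o=cv2.resize(p[v0:v0+hh,u0:u0+w,::-1],(800,int(800*hh/w)) if 800*hh/w<=600 else (int(600*w/hh),600),interpolation=2)
cv2.imwrite(f"pics/{n}.png",o); cv2.imwrite(f"pics/{n}_t.png",cv2.resize(t[160:260,150:400,::-1],None,fx=3.2,fy=3.2,interpolation=2))
np.savez(n+".npz",p=p,d=d,t=t); s=env.observe(); print(s["time_s"],np.round(s["position"],4),np.round(s["ft_force"],1),s["grip_width"],np.round(s["q"],1))
E
python3 snap.py d1 250 170 140 105
```

```text
3.9 [ 0.4565 -0.0548  0.1552] [-0.2 -0.4 -3.9] 0.013461620328887288 [-21.6  18.8  96.9  -0.   64.3  77.4]
```

View pics/d1.png

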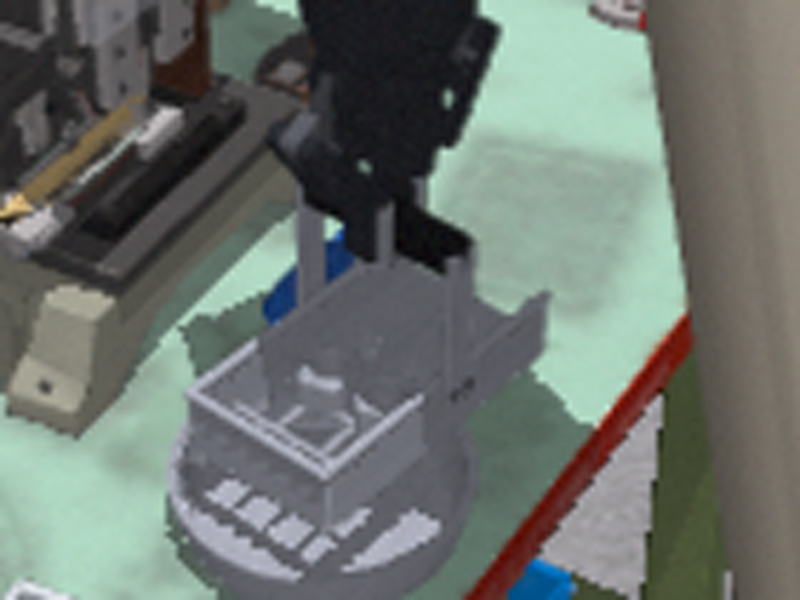

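The sieve is level over the dish, and there seem to be nut-like lumps on the perforated floor around (310,380) and (370,410). I'll check with a height grid from the depth image.

```bash
cat > grid.py <<'E'
import sys
from h import *
def grid(C,o,ang,zb,xs,ys,lo=-60,hi=40,c=5):
    a=np.radians(ang); R=np.array([[np.cos(a),np.sin(a)],[-np.sin(a),np.cos(a)]])
    P=C.reshape(-1,3); q=((P[:,:2]-o)@R.T)*1000; z=(P[:,2]-zb)*1000
    k=(z>lo)&(z<hi); q=q[k];z=z[k]
    print("      "+"".join(f"{x:4d}" for x in range(xs[0],xs[1],c)))
    for y in range(ys[1]-c,ys[0]-1,-c):
        r=f"{y:4d}: "
        for x in range(xs[0],xs[1],c):
            s=z[(q[:,0]>=x)&(q[:,0]<x+c)&(q[:,1]>=y)&(q[:,1]<y+c)]
            r+=f"{int(round(np.median(s))):4d}" if len(s) else "   ."
        print(r)
def sieve(n,pre=None):
    s=env.observe(); R=s["tool_rot"]; p=np.array(s["position"])
    ang=np.degrees(np.arctan2(R[1][1],R[0][1]))+(180 if SG>0 else 0)
    if pre: d=np.load(pre)["d"]
    else: _,d=env.get_image(n)
    print(s["time_s"],p.round(4),ang); grid(cloud(n,d),p[:2],ang,p[2]-.105+.012,(-75,90),(-45,45))
if __name__=="__main__":
    SG=int(sys.argv[2]); sieve(sys.argv[1])
E
python3 grid.py scene 1; python3 grid.py top 1
```

```text
3.9 [ 0.4565 -0.0548  0.1552] 80.91693650574396
       -75 -70 -65 -60 -55 -50 -45 -40 -35 -30 -25 -20 -15 -10  -5   0   5  10  15  20  25  30  35  40  45  50  55  60  65  70  75  80  85
  40:    0  15   7   1  10   8   6   5   9  10   4   7   0   0   2   4  11   6  10   7   7  -2   1  -2  10   5   4  11  12   4   6   7   9
  35:  -59  10  22  23   6  13  14  12  15   6  17  -1 -18 -40 -57 -30 -10   2   4 -26  13   6   6   5   7  20  12   7  11  20  15  26   6
  30:  -59 -59 -58   .   . -59 -59 -58   .   .   . -27 -37 -55 -59 -59 -57 -60 -58 -58 -59 -21   . -57 -59 -59 -59 -58 -59   .   .   .   7
  25:  -59   .   .   .   . -59 -58   .   .   .   . -39 -50 -58 -59 -57 -58 -20  16 -59 -58 -22  15 -57 -59 -59 -59   . -58 -57   .   .  10
  20:  -60 -58   2 -60   .   . -60   .   .   .   . -49 -55 -56 -59 -58 -58 -56  11 -60 -58  17  12   8 -60   . -58 -57 -59 -58   .   .  10
  15:  -59   0   0   0 -31  -2   .   .   .   .   . -26 -54   3 -30 -58 -58  12   6 -58 -60 -22  11 -56 -56 -58 -57 -59 -27 -57 -58   .   7
  10:   -2 -30 -31  -2   0 -60   .   .   .  -1  -1  -2 -25 -58 -56 -58 -57 -57 
[... 3578 characters left out ...]
8 -58
 -25:   -2   0   0   0  -2   .   .   .   .   .   .   .   .   .   .   .   .   .   .   .   .   .   .   .   .   .   .   .   .   .   .   .   .
 -30:    4  -2   1  -2  -2   .   .   .   .   .   .   .   .   .   .   .   .   .   .   .   .   .   .   .   .   .   .   .   .   .   .   .   .
 -35:    1   1   1  -1   0   .   .   .   .   .   .   .   .   .   .   .   .   .   .   .   .   .   .   .   .   .   .   .   .   .   .   .   .
 -40:   -4   1  -3   0  -1   .   .   .   .   .   .   .   .   .   .   .   .   .   .   .   .   .   .   .   .   .   .   .   .   .   .   .   .
 -45:   -2  23  18  15  26  24   .   .   .   .   .   .   .   .   .   .   .   .   .   .   .   .   .   .   .   .   .   .   .   .   .   .   .
```

The grid is clear. Both large nuts are on the perforated floor at x of about 22 and 28 mm, with tops 17 mm up. All three small ones are still on the solid pan, at about (-22,25), (-10,3) and (-8,-20). Nothing can drop through yet, so I'll back off gently and repeat the stroke.

Request:
servo_tool:
  steps:
    - {"tx":0,"ty":-0.6,"tz":0,"yaw":0,"claw":0.8}
    - {"tx":0,"ty":-1.3,"tz":0,"yaw":0,"claw":0.8}
    - {"tx":0,"ty":-2.0,"tz":0,"yaw":0,"claw":0.8}
    - {"tx":0,"ty":-2.5,"tz":0,"yaw":0,"claw":0.8}
    - {"tx":0,"ty":-2.5,"tz":0,"yaw":0,"claw":0.8}
    - {"tx":0,"ty":-2.5,"tz":0,"yaw":0,"claw":0.8}
    - {"tx":0,"ty":-2.1,"tz":0,"yaw":0,"claw":0.8}
    - {"tx":0,"ty":-1.4,"tz":0,"yaw":0,"claw":0.8}
    - {"tx":0,"ty":-0.6,"tz":0,"yaw":0,"claw":0.8}
    - {"tx":0,"ty":0,"tz":0,"yaw":0,"claw":0.8}
    - {"tx":0,"ty":0.7,"tz":0,"yaw":0,"claw":0.8}
    - {"tx":0,"ty":1.5,"tz":0,"yaw":0,"claw":0.8}
    - {"tx":0,"ty":2.2,"tz":0,"yaw":0,"claw":0.8}
    - {"tx":0,"ty":2.9,"tz":0,"yaw":0,"claw":0.8}
    - {"tx":0,"ty":3.6,"tz":0,"yaw":0,"claw":0.8}
    - {"tx":0,"ty":4.6,"tz":0,"yaw":0,"claw":0.8}
    - {"tx":0,"ty":0,"tz":0,"yaw":0,"claw":0.8}
    - {"tx":0,"ty":0,"tz":0,"yaw":0,"claw":0.8}
    - {"tx":0,"ty":0,"tz":0,"yaw":0,"claw":0.8}

```text
time_s: 5.9
position: [0.4564, -0.0539, 0.1555]
tool_rot: [[0.988, -0.156, 0.0], [-0.156, -0.988, -0.0], [0.0, 0.0, -1.0]]
ft_force: [1.0, 0.6, -4.0]
grip_width: 0.013
gripper_force: 54.5
```

```bash
python3 grid.py scene 1; python3 grid.py top 1|cut -c1-70
```

```text
5.9 [ 0.4564 -0.0539  0.1555] 81.0285900301434
       -75 -70 -65 -60 -55 -50 -45 -40 -35 -30 -25 -20 -15 -10  -5   0   5  10  15  20  25  30  35  40  45  50  55  60  65  70  75  80  85
  40:    0   9   6   6  13  11   5   1   9   4   5   7  -5   1   1  18  15  11  -2   5  13   3   3   7   5   3   3   9  10  12  10   7   5
  35:   17   9  -8  25  26   1   9 -11  24  16  25  -2 -30 -48 -58 -36  -2   6  12  -8 -31   1   8  -7 -12   6  19   3   7  -1  23  22   8
  30:    . -59   .   . -58   .   . -59   .   .   . -27 -42 -59 -59   . -58 -58 -59 -59 -59   . -57 -58 -58 -59 -59  17   .   .   .   .  10
  25:  -59   .   . -59   .   . -60   .   .   .   . -43 -54 -59 -58 -58 -59 -59 -58 -59 -57 -54 -55 -54 -21 -58 -58  17  17  18   .   .   8
  20:    .   . -59 -60   . -60   .   .   .   .   . -49 -55   . -58 -59 -59 -57 -59 -58   . -52  17 -51  10 -60 -59 -58  10 -56   .   .   4
  15:  -60  -1  -2 -59   1   0   .   .   .   .  -1 -50 -59   0  -2 -58 -57 -57 -30 -28   5 -56 -56   6  10 -59 -58 -57  13 -59 -59   .  10
  10:    .  -2  -2  -2 -30   .   .   .   .  -1   0  -3  -2  -1  -2  -3 -30 -59 -
[... 2284 characters left out ...]
4  -3  -3  -1  -1   0   0   1   1  -3   .   .   .   .   .   .
  -5:   -2   2   0  -1   0  -2   0  -1  -1   0  -1   .   .   .   .   .
 -10:  -56   0   3  -2   1   1   0   0   3  -3   .   .   .   .   .   .
 -15:    1  -2   1   0  -2   1  -1   1   .   .   .   .   .   .   .   .
 -20:   -2   1   0   3   1   .   .   .   .   .   .   .   .   .   .   .
 -25:  -31   0   1  -2  -1   .   .   .   .   .   .   .   .   .   .   .
 -30:   -1   1  -1   2   1   .   .   .   .   .   .   .   .   .   .   .
 -35:   -8   2  -2  -1   0   .   .   .   .   .   .   .   .   .   .   .
 -40:   -2  -2  -2  -1  -1   .   .   .   .   .   .   .   .   .   .   .
 -45:  -35  25  26  26  24   .   .   .   .   .   .   .   .   .   .   .
```

The pan is now empty and the large nuts are at x of about 55–65 mm. One small nut already shows in the dish. I'll rock the sieve gently to free any hung nut, then raise it to inspect the dish.

Request:
servo_tool:
  steps:
    - {"tx":1.2,"ty":0,"tz":0,"yaw":0,"claw":0.8}
    - {"tx":-1.2,"ty":0,"tz":0,"yaw":0,"claw":0.8}
    - {"tx":-1.2,"ty":0,"tz":0,"yaw":0,"claw":0.8}
    - {"tx":1.2,"ty":0,"tz":0,"yaw":0,"claw":0.8}
    - {"tx":0,"ty":1.2,"tz":0,"yaw":0,"claw":0.8}
    - {"tx":0,"ty":-1.2,"tz":0,"yaw":0,"claw":0.8}
    - {"tx":0,"ty":-1.2,"tz":0,"yaw":0,"claw":0.8}
    - {"tx":0,"ty":1.2,"tz":0,"yaw":0,"claw":0.8}
    - {"tx":1,"ty":0,"tz":0,"yaw":0,"claw":0.8}
    - {"tx":-1,"ty":0,"tz":0,"yaw":0,"claw":0.8}
    - {"tx":0,"ty":0,"tz":0,"yaw":0,"claw":0.8}
    - {"tx":0,"ty":0,"tz":1,"yaw":0,"claw":0.8}
    - {"tx":0,"ty":0,"tz":2,"yaw":0,"claw":0.8}
    - {"tx":0,"ty":0,"tz":2,"yaw":0,"claw":0.8}
    - {"tx":0,"ty":0,"tz":2,"yaw":0,"claw":0.8}
    - {"tx":0,"ty":0,"tz":1,"yaw":0,"claw":0.8}
    - {"tx":0,"ty":0,"tz":0,"yaw":0,"claw":0.8}

```text
time_s: 7.7
position: [0.4569, -0.0543, 0.2367]
tool_rot: [[0.988, -0.157, 0.003], [-0.157, -0.988, -0.001], [0.003, 0.001, -1.0]]
ft_force: [0.2, -0.1, -3.8]
grip_width: 0.0131
gripper_force: 54.5
```

```bash
python3 snap.py d2 240 150 140 105
python3 - <<'E'
from grid import *
d=np.load("d2.npz")["d"]; print("dish (z*, mm)"); grid(cloud("scene",d),np.array([.464,-.008]),90,0,(-70,75),(-70,75),-5,36)
E
```

```text
7.8 [ 0.4562 -0.054   0.2348] [ 0.3  0.9 -3.8] 0.013138452015879213 [-21.6  13.5  89.4  -0.   77.1  77.4]
dish (z*, mm)
       -70 -65 -60 -55 -50 -45 -40 -35 -30 -25 -20 -15 -10  -5   0   5  10  15  20  25  30  35  40  45  50  55  60  65  70
  70:    2   4   2   1   1   1   3   2   0   3   1   2  18  23   2   2   2   2   2   1   2   3   1   2   3   1   1   1   1
  65:    0   2   .   2   1   1   1   1   2   3  10   2   2   9   8  15  21  16  21  34   3   2   0   2   1   2   1   3   2
  60:    2   2   1   1   1   2   2  31   3   0   .   1   .   .   2   .   1   4   2  14  20   2   1   1   2   2   1   3   1
  55:    0   0   1   2  19  27  24   .   .   .   .   .   .   .   .   .   .   .   2   0   6  22  22   1   3   1   3   0   1
  50:    .   1   .   .  35  29   9   5   1   5   5   3   .   .   .   .   .   .   .   .   0   5  19  23   2   1   2   3   1
  45:   -1   .  34  32  18   8   4   5   4   3   3   3   3   4   5   6   .   .   .   .   .   .   2  13  23   3   1   0   1
  40:    .   .  35  21   5   2   .   6   4   4   2   4   2   5   3   .   .   .   .   .   .   .   .   1  18  19   1   3 
[... 2009 characters left out ...]
2   3   3   5   4   5   2   3   4   3   3   3   5   5   .   .   0  35   2   2   2   3
 -50:    .   .   .  23  23  17  12   7   5   4   3   2   .   4   2   2   5   2   2   4   4   .   3   3   0   1   1   1   1
 -55:    .   .   .   .  25  26  16  11   3   5   1   3   3   3   3   4   3   4   5   4  15  18  34   2   3   2   1   2   2
 -60:    .   .   .   .  35   .  30  25  21   9   7   4   2   4   3   1   4   6  22  15  18   2   1   0   1   2   2   2   2
 -65:    .   .   .   .   .   .  33  36  30  23  25  19  15  13  15  12  22  18  32  34  34   2   1   0   2   1   1   2   1
 -70:    .   .   .   .   .   .   .  33   .  34  34  33  30  34  30  27  34  34   .   0   1   2   2   1   0   1   3   0   2
```

View pics/d2.png

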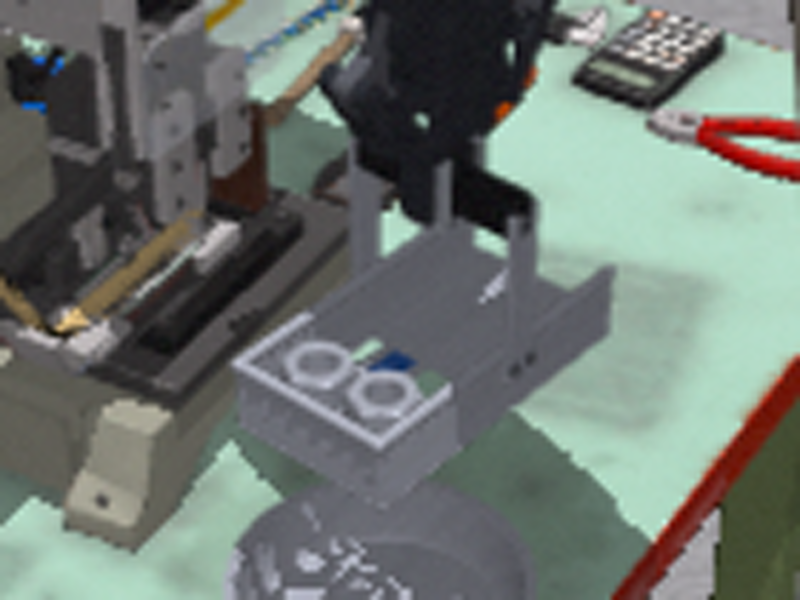

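The view shows both large nuts at the end wall, at (320,362) and (383,395), and nothing else in the sieve. The height grid shows three small nuts in the dish, at about (-30,25), (-10,20) and (-17,-27) mm from its centre, so the sieving is done. Next I'll locate the tray precisely, then turn the sieve round so its open end faces the tray.

Run:
```python
from h import *
for n in("top","scene"):
    a=np.load(f"{n}0.npz"); C=cloud(n,a["d"])
    m=((C[...,2]>.028)&(C[...,2]<.042)&(C[...,0]>.36)&(C[...,0]<.58)&(C[...,1]>.085)&(C[...,1]<.31)).astype(np.uint8)
    c=max(cv2.findContours(m,0,1)[0],key=cv2.contourArea)[:,0]
    P=onplane(n,c,.035)[:,:2].astype(np.float32); print(n,cv2.minAreaRect(P),P.min(0),P.max(0))
a=np.load("top0.npz"); C=cloud("top",a["d"])
for xs in np.arange(.50,.62,.02):
    k=(C[...,0]>xs)&(C[...,0]<xs+.02)&(C[...,1]>-.2)&(C[...,1]<.15); print(round(xs,2),np.percentile(C[k][:,2],[50,90,99]).round(3))
```

```text
top ((0.4627768099308014, 0.19073641300201416), (0.14228732883930206, 0.1567298173904419), 6.491990566253662) [0.3835393  0.10686533] [0.5399191 0.2747315]
scene ((0.4608010947704315, 0.19031968712806702), (0.1415710151195526, 0.1582481861114502), 6.370954990386963) [0.38261992 0.10531034] [0.5386845  0.27478844]
0.5 [0.004 0.035 0.041]
0.52 [0.004 0.036 0.04 ]
0.54 [0.003 0.023 0.028]
0.56 [0.494 0.587 0.591]
0.58 [0.494 0.59  0.591]
0.6 [0.588 0.59  0.591]
```

Request:
servo_tool:
  steps:
    - {"tx":0,"ty":0,"tz":0,"yaw":3,"claw":0.8}
    - {"tx":0,"ty":-0.2,"tz":0,"yaw":5,"claw":0.8}
    - {"tx":0,"ty":-0.2,"tz":0,"yaw":7,"claw":0.8}
    - {"tx":0,"ty":-0.2,"tz":0,"yaw":8,"claw":0.8}
    - {"tx":0,"ty":-0.2,"tz":0,"yaw":8,"claw":0.8}
    - {"tx":0,"ty":-0.2,"tz":0,"yaw":8,"claw":0.8}
    - {"tx":0,"ty":-0.2,"tz":0,"yaw":8,"claw":0.8}
    - {"tx":0,"ty":-0.2,"tz":0,"yaw":8,"claw":0.8}
    - {"tx":0,"ty":-0.2,"tz":0,"yaw":8,"claw":0.8}
    - {"tx":0,"ty":-0.2,"tz":0,"yaw":8,"claw":0.8}
    - {"tx":0,"ty":-0.2,"tz":0,"yaw":8,"claw":0.8}
    - {"tx":0,"ty":-0.2,"tz":0,"yaw":8,"claw":0.8}
    - {"tx":0,"ty":-0.2,"tz":0,"yaw":8,"claw":0.8}
    - {"tx":0,"ty":-0.2,"tz":0,"yaw":8,"claw":0.8}
    - {"tx":0,"ty":0,"tz":0,"yaw":8,"claw":0.8}
    - {"tx":0,"ty":0,"tz":0,"yaw":8,"claw":0.8}
    - {"tx":0,"ty":0,"tz":0,"yaw":8,"claw":0.8}
    - {"tx":0,"ty":0,"tz":0,"yaw":8,"claw":0.8}
    - {"tx":0,"ty":0,"tz":0,"yaw":8,"claw":0.8}
    - {"tx":0,"ty":0,"tz":0,"yaw":8,"claw":0.8}

```text
time_s: 9.8
position: [0.4561, -0.0799, 0.2342]
tool_rot: [[-0.791, 0.611, -0.002], [0.611, 0.791, 0.001], [0.002, -0.0, -1.0]]
ft_force: [0.3, -0.0, -4.3]
grip_width: 0.0134
gripper_force: 54.6
```

Request:
servo_tool:
  steps:
    - {"tx":0,"ty":0,"tz":0,"yaw":8,"claw":0.8}
    - {"tx":0,"ty":0,"tz":0,"yaw":8,"claw":0.8}
    - {"tx":0,"ty":0,"tz":0,"yaw":8,"claw":0.8}
    - {"tx":0,"ty":0,"tz":0,"yaw":8,"claw":0.8}
    - {"tx":0,"ty":0,"tz":0,"yaw":4,"claw":0.8}
    - {"tx":0.1,"ty":0,"tz":-0.7,"yaw":2,"claw":0.8}
    - {"tx":0.2,"ty":0,"tz":-1.5,"yaw":0,"claw":0.8}
    - {"tx":0.1,"ty":0,"tz":-2,"yaw":0,"claw":0.8}
    - {"tx":0.1,"ty":0,"tz":-2,"yaw":0,"claw":0.8}
    - {"tx":0,"ty":0,"tz":-1.2,"yaw":0,"claw":0.8}
    - {"tx":0,"ty":0,"tz":-0.6,"yaw":0,"claw":0.8}
    - {"tx":0,"ty":0,"tz":0,"yaw":0,"claw":0.8}

```text
time_s: 11.0
position: [0.461, -0.0799, 0.1543]
tool_rot: [[-1.0, 0.0, -0.002], [0.0, 1.0, 0.001], [0.002, 0.001, -1.0]]
ft_force: [0.5, 0.5, -2.7]
grip_width: 0.013
gripper_force: 54.6
```

Request:
servo_tool:
  steps:
    - {"tx":0,"ty":0.7,"tz":0,"yaw":0,"claw":0.8}
    - {"tx":0,"ty":1.5,"tz":0,"yaw":0,"claw":0.8}
    - {"tx":0,"ty":2.4,"tz":0,"yaw":0,"claw":0.8}
    - {"tx":0,"ty":3.3,"tz":0,"yaw":0,"claw":0.8}
    - {"tx":0,"ty":4.3,"tz":0,"yaw":0,"claw":0.8}
    - {"tx":0,"ty":4.9,"tz":0,"yaw":0,"claw":0.8}
    - {"tx":0,"ty":0,"tz":0,"yaw":0,"claw":0.8}
    - {"tx":0,"ty":0,"tz":0,"yaw":0,"claw":0.8}
    - {"tx":0,"ty":0,"tz":0,"yaw":0,"claw":0.8}

```text
time_s: 11.9
position: [0.4616, 0.0904, 0.1557]
tool_rot: [[-1.0, 0.001, 0.001], [0.001, 1.0, -0.0], [-0.001, -0.0, -1.0]]
ft_force: [0.6, -0.1, -2.7]
grip_width: 0.0125
gripper_force: 54.7
```

```bash
python3 grid.py scene 1
```

```text
11.9 [0.4616 0.0904 0.1557] 269.96834202197294
       -75 -70 -65 -60 -55 -50 -45 -40 -35 -30 -25 -20 -15 -10  -5   0   5  10  15  20  25  30  35  40  45  50  55  60  65  70  75  80  85
  40:   -1 -59  25 -60 -58  24 -59  25  26   .  25  25  26  31  34  31  31  25  26  27   .   .   .   .   .   .   .   .   .   .   .   .   .
  35:    7   8   5  10  11   6  13  10  15  10  12  13  12  17   8  10  14  15  14   9   1  10   2   2  -5  -7   2  -4  -8   .   .  20  20
  30:  -31  -1 -60  -1  -3  -1  -3  -1  -2  -2  -1  -1  -1  -1   0  -2  -1   .   .   .   .   .   .   .   .   .  -2   .   .   .   .  18  25
  25:   -3  -3  -4 -59  -4 -31  -2   0  -1  -1   0   0  -1   0  -1  -1   0  14   .   .   .   .   .   .   .   .  -2  -5   .   .   .  21  19
  20:  -31  -1  -1 -31  -1  -3  -2  -2  -1   0  -1  -1   0   1  -2  -1   7  18  17  16  17   .   .   .   .   .   0  -2   .   .   .  22  26
  15:   -2 -58 -30  -2  -2 -30  -1  -1  -1  -1   0  -2  -2  -1  -2   7  11  18  14  10   8   .   .   .   .   .   0 -29   .   .   .  20  25
  10:   -5 -30  -2  -6  -3 -31  -1  -1  -2  -1  -1  -1   0  -1  -1   6  16   .  
[... 887 characters left out ...]
6  15
 -25:   -3  -1  -2  -2  -1 -59   0 -29  -2  -3 -26   0  -3   7  16   .   . -60   9 -59   .   . -54   .   .   .  -2  -1   0  -1 -31   9 -58
 -30:   -3 -30  -2 -31 -59 -60 -60 -59 -58 -59 -49   .   .  11  15  16   . -60 -59 -60 -59   . -48 -53   .   .   .   .   . -56 -58  18 -58
 -35:   -3  -2 -59 -59 -58 -60 -59 -59 -59 -58 -48   .   .   .  16  16   . -59 -59   . -59   . -38 -44   .   .   .   .   .   . -59  19  24
 -40:    0 -58  24  23 -17 -58 -59 -56 -58 -59 -42 -27  26   .   .   .   .   .   .  25  25  26 -29 -40 -50  26   .  24  24  24  25  26 -59
 -45:    2  11   9  -1   7   6  11   2   6   9 -25   3   9  11  -4  -1  -2  -4   7   5  11   4  11  -1 -27  -2  15   6   6  13   6  13  23
```

The large nuts came about 50 mm towards the open end and now sit at x of about 18 and 8 mm. I'll make two more strokes and check after each.

Request:
servo_tool:
  steps:
    - {"tx":0,"ty":-0.6,"tz":0,"yaw":0,"claw":0.8}
    - {"tx":0,"ty":-1.3,"tz":0,"yaw":0,"claw":0.8}
    - {"tx":0,"ty":-2.0,"tz":0,"yaw":0,"claw":0.8}
    - {"tx":0,"ty":-2.7,"tz":0,"yaw":0,"claw":0.8}
    - {"tx":0,"ty":-3.2,"tz":0,"yaw":0,"claw":0.8}
    - {"tx":0,"ty":-2.9,"tz":0,"yaw":0,"claw":0.8}
    - {"tx":0,"ty":-2.3,"tz":0,"yaw":0,"claw":0.8}
    - {"tx":0,"ty":-1.5,"tz":0,"yaw":0,"claw":0.8}
    - {"tx":0,"ty":-0.6,"tz":0,"yaw":0,"claw":0.8}
    - {"tx":0,"ty":0,"tz":0,"yaw":0,"claw":0.8}
    - {"tx":0,"ty":0.7,"tz":0,"yaw":0,"claw":0.8}
    - {"tx":0,"ty":1.5,"tz":0,"yaw":0,"claw":0.8}
    - {"tx":0,"ty":2.4,"tz":0,"yaw":0,"claw":0.8}
    - {"tx":0,"ty":3.3,"tz":0,"yaw":0,"claw":0.8}
    - {"tx":0,"ty":4.3,"tz":0,"yaw":0,"claw":0.8}
    - {"tx":0,"ty":4.9,"tz":0,"yaw":0,"claw":0.8}
    - {"tx":0,"ty":0,"tz":0,"yaw":0,"claw":0.8}
    - {"tx":0,"ty":0,"tz":0,"yaw":0,"claw":0.8}
    - {"tx":0,"ty":0,"tz":0,"yaw":0,"claw":0.8}

```text
time_s: 13.85
position: [0.4613, 0.0909, 0.1553]
tool_rot: [[-1.0, -0.0, -0.0], [-0.0, 1.0, -0.0], [0.0, -0.0, -1.0]]
ft_force: [-0.3, -0.8, -3.8]
grip_width: 0.0129
gripper_force: 54.8
```

```bash
python3 grid.py scene 1|cut -c1-130
```

```text
13.85 [0.4613 0.0909 0.1553] 270.0138817692826
       -75 -70 -65 -60 -55 -50 -45 -40 -35 -30 -25 -20 -15 -10  -5   0   5  10  15  20  25  30  35  40  45  50  55  60  65  70  75
  40:   -1 -23 -58 -59  23  26 -16  26  26   .  25  24  29  34  33  34  24  25   .   .  24   .   . -26 -28   .   . -59 -59   .   .
  35:    6   5  13   9   7   6   9  13  12  10  10  13  12  11  13   9  18   9  13   2   8   1   7  -3  -5  -6  -6 -30  -8 -60   .
  30:   -4  -2  -2 -30 -29 -31  -2   0  -1  -2   .   .   0  -1  -1  -1  -1   .   .   .   .  -2   . -30   .   .   0   .   .   .   .
  25:   -3  -3  -3 -30  -3   0  -3  -1   .   .   .   .   .   0   0  -1  -1   .   .   .   . -14 -26   .   .   .  -1  -4 -59 -59   .
  20:   -5 -59  -3  -1 -57 -32  -1  16  18  15   .   .   .   .  -1   0  -1  -1   .  -2  -2  -3   .   .   .   .  -3 -58 -60 -59   .
  15:   -2  -2  -3 -58 -29 -59   7  17  16  11   6   .   .   .   1  -1  -1   0  -3  -2  -3  -2  -2  -2   .   .  -4 -30 -59 -59   .
  10:   -4 -29 -59  -2  -2  -1  11  16   .  16  11  16   .   .   0   0  -1   .   .   .   .  -2  -3  -2  -3  -2  -2  -2 -60   .  27
   5:
[... 735 characters left out ...]
.   .   .   .   .   .   .  -1  -2   1 -29 -30
 -25:   -5 -30  -3  -2   7  15 -59 -59 -58  10 -55   .   1  -1   0   0  -1  -4  -2   .   . -60 -55   .   .   .  -1   0  -1  -2   0
 -30:   -4  -2 -29 -30   8  17 -58 -59 -59  15 -50   .   .   .   .   . -60 -60   .   .   .   . -45 -56   .   .   .   .   .   . -58
 -35:   -3  -3 -30 -59 -22  16 -59 -20 -21 -21 -48   .   .   .   .   .   . -59 -59 -59 -60   . -44 -48   .   .   .   .   .   . -58
 -40:   -3 -58 -59 -57  24 -17 -58 -59 -16 -16 -41  24  25  26  25   .   .   .   .  25   . -59 -27 -35 -45  25  26  26   .  25  25
 -45:    7   3   9   4   9   7   3   6   5   3 -27  -1   8  15  -3  -7  -6  -2   5   7  12  11   0   1 -27   6   3   9   9   5  10
```

The nuts are at x of about -30 and -37 mm. The next stroke should send them off the edge, so I'll end it 2 cm further into the tray.

Request:
servo_tool:
  steps:
    - {"tx":0,"ty":-0.6,"tz":0,"yaw":0,"claw":0.8}
    - {"tx":0,"ty":-1.3,"tz":0,"yaw":0,"claw":0.8}
    - {"tx":0,"ty":-2.0,"tz":0,"yaw":0,"claw":0.8}
    - {"tx":0,"ty":-2.7,"tz":0,"yaw":0,"claw":0.8}
    - {"tx":0,"ty":-3.2,"tz":0,"yaw":0,"claw":0.8}
    - {"tx":0,"ty":-2.9,"tz":0,"yaw":0,"claw":0.8}
    - {"tx":0,"ty":-2.3,"tz":0,"yaw":0,"claw":0.8}
    - {"tx":0,"ty":-1.5,"tz":0,"yaw":0,"claw":0.8}
    - {"tx":0,"ty":-0.6,"tz":0,"yaw":0,"claw":0.8}
    - {"tx":0,"ty":0,"tz":0,"yaw":0,"claw":0.8}
    - {"tx":0,"ty":0.9,"tz":0,"yaw":0,"claw":0.8}
    - {"tx":0,"ty":1.9,"tz":0,"yaw":0,"claw":0.8}
    - {"tx":0,"ty":2.9,"tz":0,"yaw":0,"claw":0.8}
    - {"tx":0,"ty":3.8,"tz":0,"yaw":0,"claw":0.8}
    - {"tx":0,"ty":4.7,"tz":0,"yaw":0,"claw":0.8}
    - {"tx":0,"ty":4.9,"tz":0,"yaw":0,"claw":0.8}
    - {"tx":0,"ty":0,"tz":0,"yaw":0,"claw":0.8}
    - {"tx":0,"ty":0,"tz":0,"yaw":0,"claw":0.8}
    - {"tx":0,"ty":0,"tz":0,"yaw":0,"claw":0.8}

```text
time_s: 15.8
position: [0.4613, 0.1109, 0.1554]
tool_rot: [[-1.0, -0.0, 0.0], [-0.0, 1.0, -0.0], [-0.0, -0.0, -1.0]]
ft_force: [-0.7, 0.3, -2.9]
grip_width: 0.0129
gripper_force: 54.9
```

```bash
python3 snap.py t1 200 180 150 112; python3 grid.py scene 1|cut -c1-60
```

```text
15.9 [0.4616 0.1102 0.1554] [-0.   0.4 -2.7] 0.013309342794767936 [ -0.9  20.1  94.7  -0.   65.2 -90.8]
15.9 [0.4616 0.1102 0.1554] 269.91180418606973
       -75 -70 -65 -60 -55 -50 -45 -40 -35 -30 -25 -20 -15 -
  40:    4 -17  25 -59 -58 -16 -60  24  25  18   .  25  25  
  35:    5  10   6   9  12   7   9   7  13  10  10  11   8  
  30:   -4 -57 -30  -2  -2  -1  -3   0  -1  -2  -2  -2  -1  
  25:   -3  -2  -2 -29  -3  -2  -2  -1   0  -1  -1  -1  -1  
  20:   -6 -31  -3  -2 -30  -2  -3  -1  -1  -2  -2  -2   0  
  15:   -4   0  -2 -30  -3  -3   0  -1  -1  -2  -2   0  -1  
  10:   -6  -3  -2 -29  -2  -2  -2  -3  -1  -2  -1  -3  -1  
   5:   -5  -3  -1  -3 -30 -31  -2  -2  -1   0  -2  -1  -1  
   0:   -4  -1  -2 -59 -30  -1 -30  -1  -1   0  -1   0  -1  
  -5:   -4 -31 -29  -2  -3  -2   0  -3  -3  -2  -2   0  -1  
 -10:   -3  -2  -2 -30  -3 -29  -1  -2  -1   0   0  -1   0  
 -15:   -5  -3  -1  -1  -2 -57  -1  -1  -1  -1  -2  -1  -1  
 -20:   -5  -3  -3 -30  -2  -1  -2   0  -1  -2  -2  -2  -2  
 -25:   -4  -3  -3  -5  -1  -1 -57  -2 -57  -2  -2 -59 -57 -
 -30:   -4  -3  -2 -57 -59 -59 -59 -59 -59 -59 -59 -60 -58 -
 -35:  -32  -2 -31 -59 -59 -59 -58 -59 -60 -59 -58 -59 -59 -
 -40:   -6  24  25 -16  24 -17 -59  24 -58 -16 -58 -17 -59 -
 -45:    8   3   8   4   2   4  11   2   5   2   8   1   9
```

View pics/t1.png

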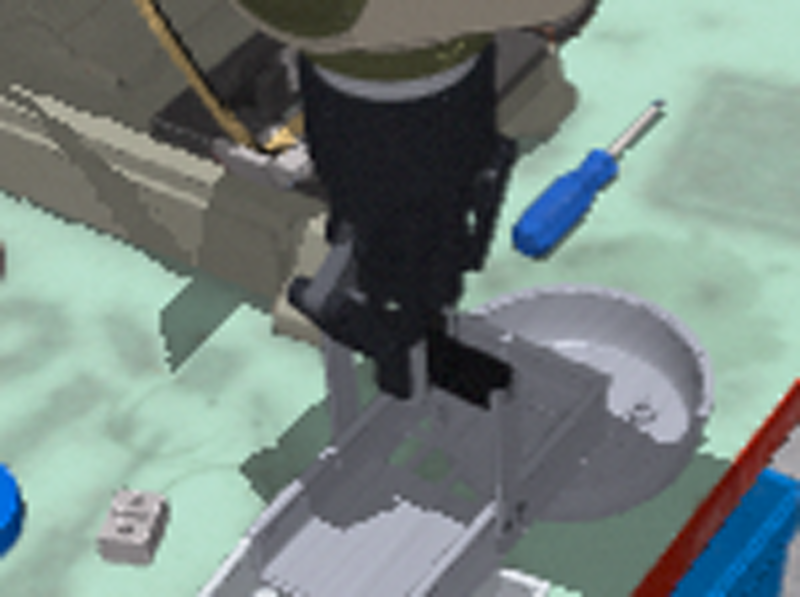

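The sieve is empty and both large nuts left over the tray; one small nut shows in the dish at (643,412). I'll carry the sieve back to its start spot.

Request:
servo_tool:
  steps:
    - {"tx":0,"ty":0,"tz":1,"yaw":0,"claw":0.8}
    - {"tx":0,"ty":0,"tz":1,"yaw":0,"claw":0.8}
    - {"tx":0,"ty":-1,"tz":0,"yaw":0,"claw":0.8}
    - {"tx":-0.1,"ty":-2,"tz":0,"yaw":0,"claw":0.8}
    - {"tx":-0.1,"ty":-3,"tz":0,"yaw":0,"claw":0.8}
    - {"tx":-0.1,"ty":-3.5,"tz":0,"yaw":0,"claw":0.8}
    - {"tx":-0.1,"ty":-3.5,"tz":0,"yaw":0,"claw":0.8}
    - {"tx":-0.1,"ty":-3.5,"tz":0,"yaw":0,"claw":0.8}
    - {"tx":-0.1,"ty":-3.5,"tz":0,"yaw":0,"claw":0.8}
    - {"tx":-0.1,"ty":-3.5,"tz":0,"yaw":0,"claw":0.8}
    - {"tx":-0.1,"ty":-3.5,"tz":0,"yaw":0,"claw":0.8}
    - {"tx":-0.1,"ty":-3,"tz":0,"yaw":0,"claw":0.8}
    - {"tx":-0.1,"ty":-2.5,"tz":0,"yaw":0,"claw":0.8}
    - {"tx":0,"ty":-1.5,"tz":0,"yaw":0,"claw":0.8}
    - {"tx":0,"ty":0,"tz":-1,"yaw":0,"claw":0.8}
    - {"tx":0,"ty":0,"tz":-2,"yaw":0,"claw":0.8}
    - {"tx":0,"ty":0,"tz":-2,"yaw":0,"claw":0.8}
    - {"tx":0,"ty":0,"tz":-1,"yaw":0,"claw":0.8}
    - {"tx":0,"ty":0,"tz":-0.5,"yaw":0,"claw":0.8}
    - {"tx":0,"ty":0,"tz":0,"yaw":0,"claw":0.8}

```text
time_s: 17.95
position: [0.4515, -0.2287, 0.1101]
tool_rot: [[-1.0, -0.0, -0.001], [-0.0, 1.0, 0.001], [0.001, 0.001, -1.0]]
ft_force: [0.2, 0.4, -2.0]
grip_width: 0.013
gripper_force: 54.9
```

Request:
servo_tool:
  steps:
    - {"tx":0,"ty":0,"tz":-0.2,"yaw":0,"claw":0.8}
    - {"tx":0,"ty":0,"tz":-0.1,"yaw":0,"claw":0.8}
    - {"tx":0,"ty":0,"tz":-0.1,"yaw":0,"claw":0.8}
    - {"tx":0,"ty":0,"tz":0,"yaw":0,"claw":0.8}

```text
time_s: 18.35
position: [0.4515, -0.2291, 0.1065]
tool_rot: [[-1.0, 0.0, 0.0], [0.0, 1.0, -0.0], [-0.0, -0.0, -1.0]]
ft_force: [-0.6, -0.2, -1.8]
grip_width: 0.0133
gripper_force: 54.9
```

Request:
servo_tool:
  steps:
    - {"tx":0,"ty":0,"tz":-0.1,"yaw":0,"claw":0.8}
    - {"tx":0,"ty":0,"tz":0,"yaw":0,"claw":0.8}

```text
time_s: 18.55
position: [0.4516, -0.2292, 0.1062]
tool_rot: [[-1.0, 0.0, 0.001], [0.0, 1.0, -0.001], [-0.001, -0.001, -1.0]]
ft_force: [-1.6, 1.2, 6.1]
grip_width: 0.0132
gripper_force: 56.2
```

On the bench. I'll release it and withdraw straight up.

Request:
servo_tool:
  steps:
    - {"tx":0,"ty":0,"tz":0,"yaw":0,"claw":3}
    - {"tx":0,"ty":0,"tz":0,"yaw":0,"claw":5}
    - {"tx":0,"ty":0,"tz":0,"yaw":0,"claw":8.5}
    - {"tx":0,"ty":0,"tz":0,"yaw":0,"claw":8.5}
    - {"tx":0,"ty":0,"tz":0,"yaw":0,"claw":8.5}
    - {"tx":0,"ty":0,"tz":1,"yaw":0,"claw":8.5}
    - {"tx":0,"ty":0,"tz":2,"yaw":0,"claw":8.5}
    - {"tx":0,"ty":0,"tz":3,"yaw":0,"claw":8.5}
    - {"tx":0,"ty":0,"tz":4,"yaw":0,"claw":8.5}
    - {"tx":0,"ty":0,"tz":4,"yaw":0,"claw":8.5}
    - {"tx":-1,"ty":-3,"tz":0,"yaw":0,"claw":8.5}
    - {"tx":-2,"ty":-4,"tz":0,"yaw":0,"claw":8.5}
    - {"tx":-2,"ty":-4,"tz":0,"yaw":0,"claw":8.5}
    - {"tx":-2,"ty":-4,"tz":0,"yaw":0,"claw":8.5}
    - {"tx":-2,"ty":-3,"tz":0,"yaw":0,"claw":8.5}
    - {"tx":0,"ty":0,"tz":0,"yaw":0,"claw":8.5}

```text
time_s: 20.15
position: [0.3592, -0.4123, 0.2456]
tool_rot: [[-1.0, 0.005, -0.0], [0.005, 1.0, -0.001], [0.0, -0.001, -1.0]]
ft_force: [0.1, -0.2, -0.1]
grip_width: 0.0857
gripper_force: 0.0
```

```bash
python3 snap.py e1 210 165 180 135; python3 -c "
import numpy as np
from grid import *
grid(cloud('scene',np.load('e1.npz')['d']),np.array([.462,.1905]),96.5-90,0,(-70,75),(-80,80),-5,40,10)"
```

```text
20.25 [ 0.3611 -0.4093  0.2457] [0.5 0.9 0. ] 0.08511551518886208 [ -61.    21.6   75.5    0.    82.9 -150.9]
       -70 -60 -50 -40 -30 -20 -10   0  10  20  30  40  50  60  70
  70:   14  15  14  17  18  16  15  13  17  15  14  17  16  16   1
  60:   19   .   .   .   .   .   .   .   .   .   .   .   .  34   1
  50:   18   3   4   3   2   3   4   3   4  11   4   3   3  27   .
  40:   15   3   2   3   3   1   3   9  17  19   3   2   2  19  34
  30:   17   3   3   3  12   4   3  15  20  13  18   3   3  21   .
  20:   18   2   3   4  26  32  18  11  20  17  19   3   3  21   .
  10:   13   3   4   3  31  33  33   1   3   .   4   3   3  22  33
   0:   17   3   2   3   2   4   .   4   3   3   3   3   3  21   .
 -10:   17   4   3   3   4   2   3   3   3   3   3   4   3  21   .
 -20:   17   3   2   3   4   3   3   3   2   4   3   3   3  20   .
 -30:   18   3   3   3   2   3   3   3   4   3   3   3   3  19   .
 -40:   18   3   3   3   3   3   3   2   3   3   3   2   3  20   .
 -50:   13   3   3   3   3   3   3   3   3   3   3   4   2  23   .
 -60:   16   4   2   2   4   2   3   3   3   3   3   4   3  20   .
 -70:   15   3   3   3   3   3   3   3   3   3   2   3   2  21   .
 -80:   28  27  21  23  20  21  20  21  25  20  23  18  23  27   .
```

View pics/e1.png

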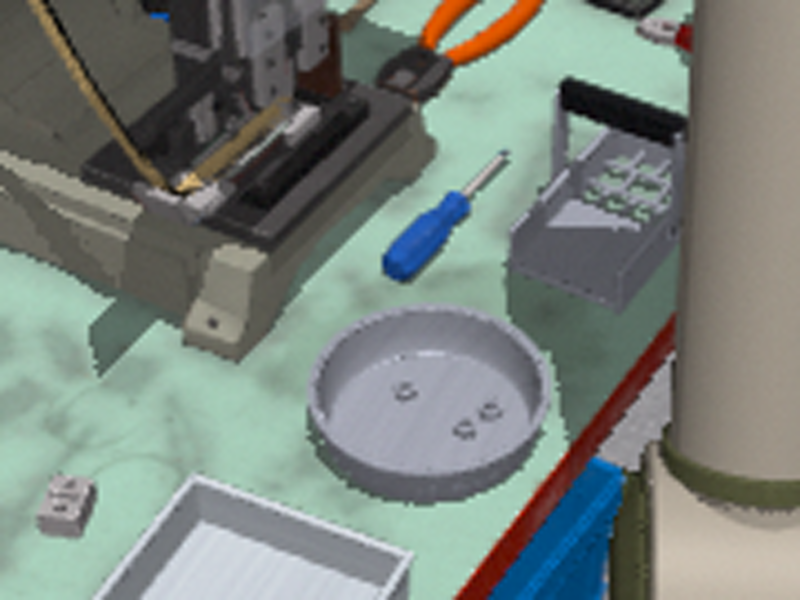

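The final view shows three small nuts in the dish at (404,392), (464,430) and (490,411). The sieve stands empty and flat at (600,200), and the screwdriver hasn't moved. The height grid shows both large nuts inside the tray, one of them on edge. I'll hand it in.

```bash
python3 -c "
from rig import env
print(env.close_job())"
```

```text
the job is handed in; nothing more can be done
None
```

The job is handed in at about 20 s: all three small nuts are in the dish, both large ones are in the tray (one on edge), and the empty sieve is flat on its start spot, turned about 180°; the servo has no tilt axis (I tried an undocumented `pitch` key once and it was refused), so I moved the nuts by sharp stops with the sieve held level instead of tilting it.

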